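# Shut the centrifuge and start the spin

## Robot

A 6-joint arm with a two-finger parallel gripper is mounted at the origin on the work surface. World frame = base frame: x ahead of the robot, y to its left, z up, the work surface at z = 0. Lengths are in m, angles in rad, forces in N, time in s.
With the tool pointing down it reaches from about 0.25 to 0.725 m from the base axis. Payload 4 kg.
Tool frame: the origin (TCP) lies on the centre line of the jaws, within the pads' length; the fingertips stand 22 mm ahead of it and the grasp point (between the pads) lies 3 mm ahead of it (bot.tip_reach is the distance from the TCP to the fingertips, in m); z points along the fingers, y is the line along which they close (so a half turn about z gives the same grasp; the last joint's range is limited). The gripper opens to 85 mm and grips with 20 to 120 N. Pads are 22 mm wide; open, the fingers measure 114 mm over their backs; the gripper's body (76 mm by 85 mm) begins 54 mm behind the grasp point. The pads swing forward as they close: fully open they stand 13 mm farther back than shut.
Start: joints at [1.186, 0.241, 0.005, 1.335, 0, 1.571], TCP at [0.188, 0.463, 0.253] pointing down, gripper open.
Joint ranges: [-2.72, 2.72], [-1.05, 1.87], [-1.09, 1.28], [-1.99, 2.15], [-1.42, 1.44], [-3.14, 3.14]. Speed limits (rad/s): [2.79, 2.79, 3.14, 3.14, 3.14, 3.14].

## Interface

Orientations are given as a unit quaternion [x, y, z, w].
In Python, from workcell import bot gives the robot as it stands. The module is installed in compiled form; this text tells all that it offers.
- The arm moves only by the tool apply_moves, never from a script. Its argument "commands" is a list of rows, each a list of 4 numbers: the shift along the tool's x, y, z scaled (see below), then the turn about the tool's z scaled (see below). In form: [[tx, ty, tz, roll], ...]. A call has exactly 5 rows; each row shifts and turns the commanded pose from where the row before left it, along the tool's axes as they then stand; what a row does not reach is not made up. The controller multiplies each number of a shift by 20 mm and each number of a turn by 60 degrees. A row lasts 1/12 s, in which the tool goes at most 41.7 mm and 7.16 degrees, less where a joint would pass 70% of its speed; a pose out of reach is approached as far as the arm can. A call with a number of a shift or a turn outside -1 to 1 is refused whole. A call with a gripper value outside its range is refused whole. "claw" is the closure, from 0 (fully open) to 1 (shut), set as the call begins (left out, the last holds). The fingers move at their own pace and stop on an object; the grip force is fixed at half the most. Time passes only in rows, so rows that do not move let the fingers close, or fill a call up. It gives the time, the measured TCP pose, the force, the opening and the grip force at its end, in the units of the state.
- bot.get_obs(): the state, without advancing time (a new reading comes with each control period).
- bot.camera(name): name is "scene" or "top" or "wrist"; returns a dict with "image" (400x640x3 uint8, blue, green, red), "camera_matrix" (3x3 intrinsics, pixels), "R" (3x3) and "t" (3): a world point X has camera coordinates R X + t. Camera axes: x right, y down, z forward; pixel columns grow to the right and rows downward; lengths in m; the calibration is good to about 2 mm. A picture is of the moment at which its call begins. There is no depth.
- bot.job_done(): hands the job in; it is judged then, once.
The state is a dict: "clock": time; "joint_pos": joint angles; "joint_vel": joint speeds; "tau": joint torques, N m; "eef_pos": TCP position; "tool_rot": TCP orientation; "ft_force": force on the tool from outside, world axes, zero at the start; "ft_torque": the same for the moment, N m; "grip_width": finger opening in m; "grasp_force": force on a finger pad.
Only numpy, scipy, OpenCV 4.12 (cv2) and the standard library are available. Lean on these libraries where they do the work, as an engineer would, in place of code of your own. Each camera call takes 0.05 s, during which the arm holds its last target. There are 200 camera calls.

## Task

The tubes are already loaded in the bench centrifuge: push its open lid down with the fingertips, without slamming it, until it is fully shut, then press the large round start key on its console all the way in and come away. Leave the two small square keys alone, and pick nothing up. Do not shove the centrifuge along the bench or disturb the things standing around it.

Things in the scene. Friction and masses are not known exactly. Their poses are not given: they have to be found in the camera images.
- centrifuge: white bench microcentrifuge, 255 mm deep (its x), 200 wide (y), deck 120 high, 139 with the lid shut; 3 to 4 kg, loose on rubber feet. Origin on the bench under the middle; x from the console in front to the hinge at the back, y to the left seen from the front, z up. Footprint x -0.13 to 0.12.
- console (a point): middle of the console: a panel 80 mm deep (centrifuge x -0.13 to -0.05) over the full width, rising to the back from 95 to 120 mm height (17 degrees). The black display in its middle is not a key.
- lid (a joint): lid angle in rad: 0 is fully shut (on its stop), grows as it opens upward; starts at 0.9 to 1.25, stop at 1.35. The hinge is stiff (0.5 N m): the lid stays wherever it is left and must be pushed all the way down; no latch, no spring. 1 to 5 N at its front edge moves it.
- lid_hinge (a point): middle of the lid's hinge line (centrifuge frame 0.115, 0, 0.128). Axes turn with the lid: x from the lid's front edge to the hinge, y along the hinge, z out of the outer face. The lid is a white slab: here x -0.165 to -0.005, y -0.09 to 0.09, outer face z = +0.011 (a flat window in it), underside -0.007, seal -0.010.
- lid_edge (a point): middle of the lid's front edge, on the outer face; axes as lid_hinge, 165 mm from the hinge line. A grey lip 70 mm wide sticks out 8 mm in front. With the lid open the outer face looks up and away from the console.
- start_key_top (a point): centre of the top of the start key: the single round key, 28 mm across, 9 mm proud of the console, on its right (centrifuge frame -0.093, -0.062, 0.116). z points out of the console (17 degrees from vertical, leaning to the front). It slides in along -z.
- start_key (a joint): start key travel in m: 0 out, 0.005 fully in; springs back; about 5 N to push fully in, then a hard stop, 4 mm still proud.
- spin_key (a joint): travel of a small square key (13 mm, 6 mm proud) on the console's left at centrifuge y = +0.046, in m, 0 out, 0.005 in. Not to be pressed.
- open_key (a joint): travel of the other small square key (13 mm, 6 mm proud) at centrifuge y = +0.078, in m, 0 out, 0.005 in. Not to be pressed.
- tube_rack: blue microtube rack, a solid slab 220 x 95 x 34 mm, loose, lying along the centrifuge's left (+y) side; origin under its centre. Bystander.
- cryo_rack: brown 130 x 90 x 28 mm cryo rack, loose, to the right of the centrifuge; origin under its centre. Bystander.
- tip_box: closed pipette-tip box, yellow base and clear top, 120 x 85 x 67 mm, loose; origin under its centre. Bystander.
- buffer_bottle: clear bottle with a red cap, 66 mm across, 135 mm tall, loose, standing; origin under its centre. Bystander.
- conical_tube: free-standing clear tube with a blue cap, 34 mm across at the cap, 114 mm tall, loose, easily knocked over; origin under its centre. Bystander.
- screw_cap: blue screw cap, 34 mm across, 14 mm tall, loose, on the bench in front of the console; origin under its centre. Bystander.
- beaker: small glass beaker, 60 mm across the rim, 75 mm tall, loose; origin under its centre. Bystander.

How it is judged:
On the way, in this order (a step that is already met when the one before it is completed fails the run):
1. the lid is pushed fully shut (value of joint lid below 0.03 rad), for 0.2 s.
2. with the lid shut, the start key is pressed in (value of joint lid below 0.03 rad and value of joint start_key above 0.0038 m), for 0.05 s.
At the end, for the whole second after the job is handed in: The lid is shut (joint under 0.03 rad) and the start key has come back out (under 1 mm); the centrifuge rests level within 15 mm of where it stood, and every bystander within 20 mm of its place (value of joint lid below 0.03 rad and value of joint start_key below 0.001 m and linear speed of centrifuge below 0.01 m/s and distance of centrifuge from where it was at the start of the episode below 0.015 m and angle between centrifuge's own z axis and vertical below 0.03 rad and distance of each of tube_rack, cryo_rack, tip_box, buffer_bottle, conical_tube, screw_cap, beaker from where it was at the start of the episode below 0.02 m); the robot touches nothing.
It fails at once if the lid is slammed (turns faster than 4 rad/s) (velocity of joint lid below -4 rad/s).
It fails at once if a small square key is pressed (over 2.5 mm) (value of joint any of spin_key, open_key above 0.0025 m).
It fails at once if the centrifuge is shoved more than 15 mm, lifted or tipped (distance of centrifuge from where it was at the start of the episode above 0.015 m or height (world z) of centrifuge above 0.008 m or angle between centrifuge's own z axis and vertical above 0.06 rad).
It fails at once if a bystander is pushed more than 20 mm, lifted (over 10 mm) or knocked over (distance of any of tube_rack, cryo_rack, tip_box, buffer_bottle, conical_tube, screw_cap, beaker from where it was at the start of the episode above 0.02 m or height (world z) of any of tube_rack, cryo_rack, tip_box, buffer_bottle, conical_tube, screw_cap, beaker above 0.01 m or angle between any of tube_rack, cryo_rack, tip_box, buffer_bottle, conical_tube, screw_cap, beaker's own z axis and vertical above 0.3 rad).
It also fails if it takes over 45 s, if anything falls off the work surface, if the arm or the gripper's body presses on something with over 40 N, if the wrist force passes 120 N, or if a joint passes its speed limit or range.

## Working session

There is one attempt and no reset: what is moved stays moved. The work goes in short steps, Python scripts to look and compute and a tool call to move; the robot and the scene stay as the last step left them, time stands still between calls to the robot, and variables do not carry over. Pictures are saved under pics/ and viewed, at most 10 in all, crops included, and the job is handed in when it is done.

Besides the shell and the picture viewer there is one more tool, called after ">>>" as name(argument=value, ...), one argument or row to a line, values as JSON. apply_moves: Moves the arm, as the interface text tells. Shifts and turns lie within -1 to 1; 1 stands for 20 mm of shift or 60 degrees of turn. Its arguments: {"type":"object","properties":{"commands":{"type":"array","items":{"type":"array","items":{"type":"number","minimum":-1,"maximum":1}}},"claw":{"type":"number"}},"required":["commands"]}

```bash
mkdir -p pics; python3 - <<'E'
from workcell import bot
import cv2,pickle
o=bot.get_obs();print(o['clock'],o['eef_pos'],o['tool_rot'],bot.tip_reach)
d={n:bot.camera(n) for n in("scene","top","wrist")}
pickle.dump(d,open('v0.pkl','wb'))
for n in d: cv2.imwrite(f'pics/{n}0.png',d[n]['image'])
for n in d: print(n,-d[n]['R'].T@d[n]['t'])
E
```

```text
0.0 [0.18745683 0.4628954  0.25240703] [ 1.91225142e-01  9.81545643e-01 -1.02510714e-03 -2.11810060e-04] 0.022
scene [ 1.02985331 -0.63831967  1.01416303]
top [0.38317602 0.11818942 1.16802467]
wrist [0.11001162 0.49447818 0.37187834]
```

View pics/scene0.png

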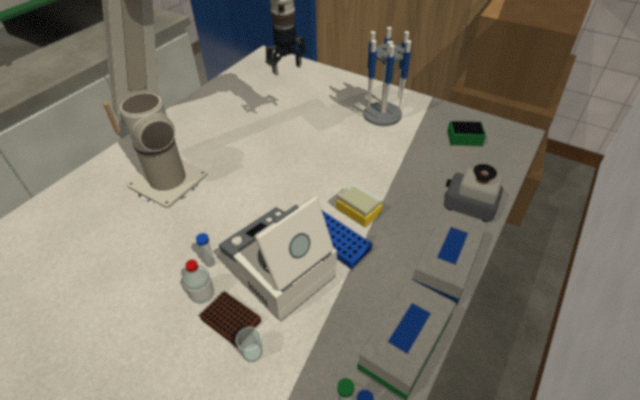

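View pics/top0.png

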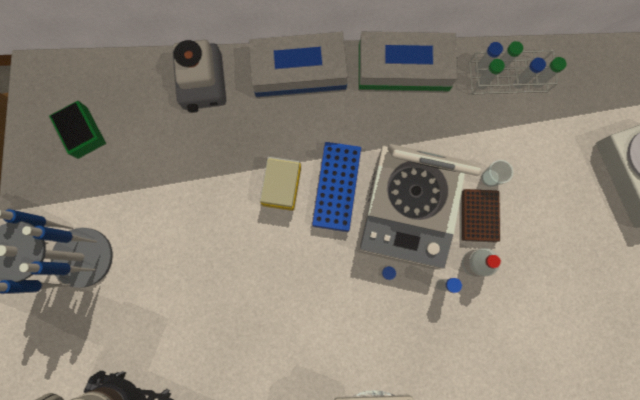

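The scene view shows the centrifuge with its lid wide open. In the top view the console is at the bottom, with the round key near (433,249), the square keys near (374,236) and (388,238), and the lid edge seen end-on near (390..480,150..170). I'll enlarge that.

```bash
python3 - <<'E'
import cv2,pickle
d=pickle.load(open('v0.pkl','rb'))
im=d['top']['image'][135:305,340:520]
a=cv2.resize(im,None,fx=3.5,fy=3.5,interpolation=cv2.INTER_CUBIC);cv2.imwrite('pics/topc.png',a)
im=d['scene']['image'][190:330,190:380]
a=cv2.resize(im,None,fx=4,fy=4,interpolation=cv2.INTER_CUBIC);cv2.imwrite('pics/scenec.png',a)
E
```

```text
(no output)
```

View pics/topc.png

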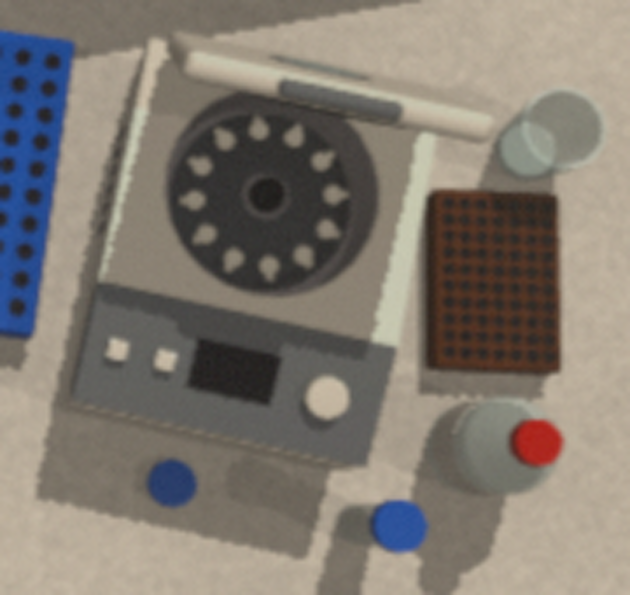

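View pics/scenec.png

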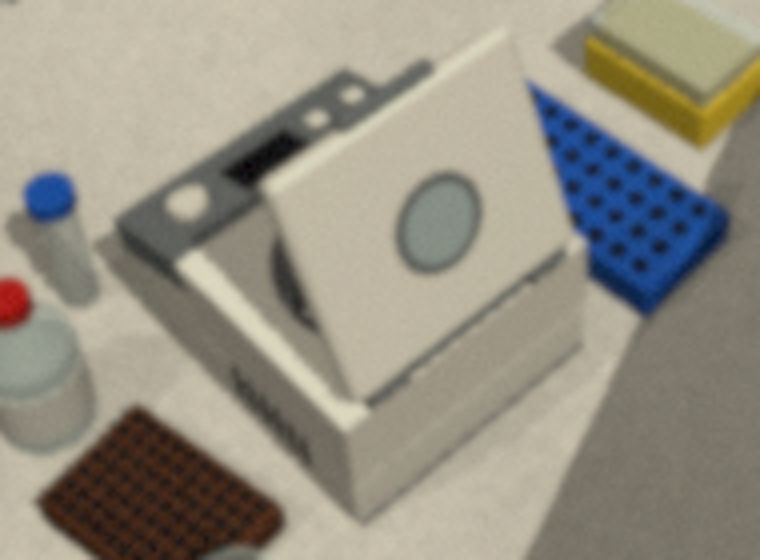

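```bash
cat >h.py <<'E'
import numpy as np,pickle
from scipy.spatial.transform import Rotation as Rot
d=pickle.load(open('v0.pkl','rb'))
def ray(c,u,v):
    r=c['R'].T@np.linalg.solve(c['camera_matrix'],[u,v,1]); return -c['R'].T@c['t'],r
def plane(c,u,v,z):
    o,r=ray(c,u,v);return o+r*(z-o[2])/r[2]
def tri(a,pa,b,pb):
    o1,r1=ray(a,*pa);o2,r2=ray(b,*pb)
    s=np.linalg.lstsq(np.c_[r1,-r2],o2-o1,rcond=None)[0]
    p,q=o1+s[0]*r1,o2+s[1]*r2
    return (p+q)/2,np.linalg.norm(p-q)
T=lambda x,y:((x+.5)/3.5+339.5,(y+.5)/3.5+134.5)
S=lambda x,y:((x+.5)/4+189.5,(y+.5)/4+189.5)
E
python3 - <<'E'
from h import *
from workcell import bot
t,s=d['top'],d['scene']
k=plane(t,*T(327,398),.116);sp=plane(t,*T(165,360),.113);op=plane(t,*T(117,349),.113)
print('key',k,'sp',sp,'op',op)
print('key tri',tri(t,T(327,398),s,S(187,203)))
y=(op+sp)/2-k;yaw=np.arctan2(-y[0],y[1]);print('yaw keys',np.degrees(yaw),np.linalg.norm(y[:2]),'expect .124')
f1=plane(t,*T(75,400),.095);f2=plane(t,*T(363,465),.095);e=f1-f2
print('yaw front',np.degrees(np.arctan2(-e[0],e[1])),np.linalg.norm(e[:2]))
R=Rot.from_euler('z',yaw)
o=k-R.apply([-.093,-.062,.116]);print('origin',o,'from front',(f1+f2)/2-R.apply([-.13,0,.095]))
h=o+R.apply([.115,0,.128]);print('hinge',h)
for pt,ps in((T(186,65),S(505,32)),(T(490,125),S(268,186))):
    p,g=tri(t,pt,s,ps);l=R.inv().apply(p-h);print('corner',p,g,'in hinge',l,'ang',np.arctan2(l[2],-l[0])-np.arctan2(.011,.165),np.hypot(l[0],l[2]))
for n,p,z in(('tubecap',T(399,526),.114),('bottlecap',T(538,442),.135),('cap',T(172,483),.014)):
    print(n,R.inv().apply(plane(t,*p,z)-o))
b=bot.get_obs();print(Rot.from_quat(b['tool_rot']).as_matrix())
E
```

```text
key [ 0.4400118  -0.14103849  0.116     ] sp [ 0.46819501 -0.03702528  0.113     ] op [ 0.47637436 -0.00580025  0.113     ]
key tri (array([ 0.43970891, -0.14262969,  0.11160449]), np.float64(0.0014717196232936374))
yaw keys -15.097941586574116 0.12390259750121735 expect .124
yaw front -14.399694620575103 0.1947762078465326
origin [ 5.45950752e-01 -1.05402303e-01  6.93889390e-17] from front [ 5.46030041e-01 -1.06453509e-01 -5.55111512e-17]
hinge [ 0.65698118 -0.13535633  0.128     ]
corner [ 0.6239428  -0.03420468  0.27579224] 0.00010419169603519348 in hinge [-0.05824491  0.0890546   0.14779224] ang 1.1288183665998264 0.15885533458461767
corner [ 0.58132233 -0.20377612  0.28184588] 0.0021654661221718555 in hinge [-0.05522597 -0.08576492  0.15384588] ang 1.159585210476112 0.1634578356042731
tubecap [-0.16297663 -0.12354347  0.114     ]
bottlecap [-0.09148443 -0.19403802  0.135     ]
cap [-0.1658821   0.01067794  0.014     ]
[[-9.26866647e-01  3.75390293e-01 -5.88086745e-04]
 [ 3.75390754e-01  9.26865488e-01 -1.46605793e-03]
 [-5.26660819e-06 -1.57960252e-03 -9.99998752e-01]]
```

>>> apply_moves(
  commands=[
    [0, 0, -0.9, -0.117],
    [-1, -0.76, -0.9, 0],
    [-1, -0.76, -0.9, 0],
    [-1, -0.76, -0.9, 0],
    [-1, -0.76, -0.9, 0],
  ],
  claw=1,
)

```text
clock: 0.57
eef_pos: [0.2494, 0.383, 0.3438]
tool_rot: [0.13, 0.991, -0.0, -0.0]
ft_force: [0.8, -0.1, 0.6]
grip_width: 0.0258
grasp_force: 0.0
```

>>> apply_moves(
  commands=[
    [-1, -0.76, 0, 0],
    [-1, -0.76, 0, 0],
    [-1, -0.76, 0, 0],
    [-1, -0.76, 0, 0],
    [-1, -0.76, 0, 0],
  ],
)

```text
clock: 0.98
eef_pos: [0.3265, 0.2835, 0.3431]
tool_rot: [0.131, 0.991, -0.0, -0.0]
ft_force: [1.2, -0.1, -0.4]
grip_width: -0.0
grasp_force: 0.0
```

>>> apply_moves(
  commands=[
    [-1, -0.76, 0, 0],
    [-1, -0.76, 0, 0],
    [-1, -0.76, 0, 0],
    [-1, -0.76, 0, 0],
    [-1, -0.76, 0, 0],
  ],
)

```text
clock: 1.4
eef_pos: [0.4034, 0.1842, 0.3431]
tool_rot: [0.131, 0.991, -0.0, -0.0]
ft_force: [-0.7, 0.2, -0.0]
grip_width: -0.0001
grasp_force: 0.0
```

```bash
cat >>h.py <<'E'
RC=Rot.from_euler('z',-15,degrees=True);OC=np.array([.546,-.1058,0])
def st():
    from workcell import bot
    b=bot.get_obs();c=RC.inv().apply(b['eef_pos']-OC)
    print('t',b['clock'],'tcp in centrifuge',c.round(4),'tip z',round(c[2]-.022,4),'heading',np.degrees(np.arctan2(*Rot.from_quat(b['tool_rot']).as_matrix()[[1,0],0])),'F',np.round(b['ft_force'],1),b['grip_width'])
E
python3 -c "from h import *;st()"
```

```text
t 1.4 tcp in centrifuge [-0.2128  0.2432  0.3431] tip z 0.3211 heading 164.9706666751985 F [-0.7  0.2 -0. ] -9.905117807054225e-05
```

>>> apply_moves(
  commands=[
    [-1, -0.8, 0, 0],
    [-1, -0.8, 0, 0],
    [-1, -0.8, 0, 0],
    [-1, -0.8, 0, 0],
    [-1, -0.8, 0, 0],
  ],
)

```text
clock: 1.82
eef_pos: [0.4792, 0.0809, 0.343]
tool_rot: [0.131, 0.991, -0.0, -0.0]
ft_force: [1.2, -0.5, -0.7]
grip_width: -0.0003
grasp_force: 0.0
```

>>> apply_moves(
  commands=[
    [-1, -0.8, 0, 0],
    [-1, -0.8, 0, 0],
    [-1, -0.8, 0, 0],
    [-1, -0.8, 0, 0],
    [-1, -0.8, 0, 0],
  ],
)

```text
clock: 2.23
eef_pos: [0.5551, -0.0222, 0.3428]
tool_rot: [0.131, 0.991, 0.0, -0.0]
ft_force: [1.1, 0.3, 1.2]
grip_width: -0.0003
grasp_force: 0.0
```

>>> apply_moves(
  commands=[
    [-1, -0.8, 0, 0],
    [-1, -0.8, 0, 0],
    [-1, -0.8, 0, 0],
    [-1, -0.8, 0, 0],
    [-1, -0.8, 0, 0],
  ],
)

```text
clock: 2.65
eef_pos: [0.6309, -0.1253, 0.3427]
tool_rot: [0.131, 0.991, 0.0, -0.001]
ft_force: [0.9, -0.2, 0.4]
grip_width: -0.0
grasp_force: 0.0
```

```bash
python3 - <<'E'
from h import *;st()
from workcell import bot
import cv2
a=bot.camera('scene')['image'][150:330,190:380]
b=bot.camera('top')['image'][110:290,340:530]
cv2.imwrite('pics/a.png',cv2.resize(np.hstack([a,b]),None,fx=2.1,fy=2.1,interpolation=cv2.INTER_CUBIC))
E
```

```text
t 2.65 tcp in centrifuge [0.0871 0.0031 0.3427] tip z 0.3207 heading 164.96701649587519 F [ 0.9 -0.2  0.4] -2.4747926639899583e-05
```

View pics/a.png

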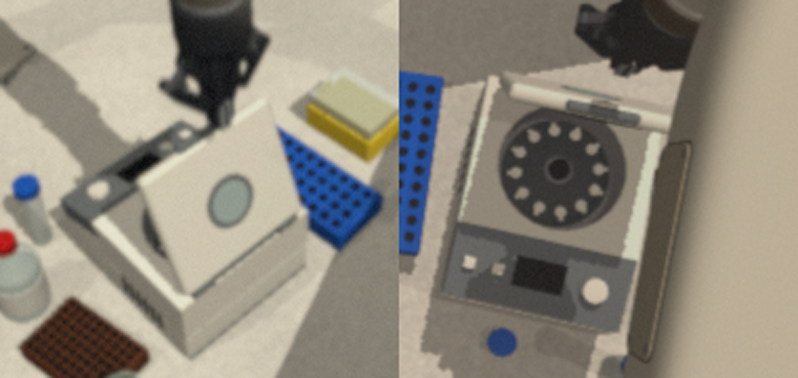

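The fingertips are above and behind the lid's edge. Next I back off a little and go down behind it.

>>> apply_moves(
  commands=[
    [-0.7, 0, 0, 0],
    [-0.7, 0, 0, 0],
    [0, 0, 0.9, 0],
    [0, 0, 1, 0],
    [0, 0, 1, 0],
  ],
)

```text
clock: 3.17
eef_pos: [0.6576, -0.1309, 0.2845]
tool_rot: [0.131, 0.991, 0.0, 0.0]
ft_force: [-0.6, -0.1, -0.3]
grip_width: 0.0
grasp_force: 0.0
```

>>> apply_moves(
  commands=[
    [0.4, 0, 0, 0],
    [0.4, 0, 0, 0],
    [0.3, 0, 0, 0],
    [0.3, 0, 0, 0],
    [0.3, 0, 0, 0],
  ],
)

```text
clock: 3.58
eef_pos: [0.6247, -0.1223, 0.2858]
tool_rot: [0.131, 0.991, -0.0, 0.001]
ft_force: [2.7, -1.4, -0.3]
grip_width: -0.0002
grasp_force: 1.4
```

```bash
python3 -c "
from h import *;st()
# path: front tip corner on the face at radius r, tool centre 11 mm behind
for th in np.arange(1.15,-.01,-.115): print(round(th,2),[round(v,4) for r in (.135,) for v in (.115-r*np.cos(th)+.011*np.sin(th)+.011*np.sin(th)**.5 if th>0 else .115-r, .128+r*np.sin(th)+.011*np.cos(th)+.022)])"
```

```text
t 3.5833 tcp in centrifuge [0.0803 0.0044 0.2858] tip z 0.2638 heading 164.99578223431382 F [ 2.7 -1.4 -0.3] -0.00021650452926551264
1.15 [np.float64(0.0804), np.float64(0.2777)]
1.03 [np.float64(0.0657), np.float64(0.2717)]
0.92 [np.float64(0.0518), np.float64(0.2641)]
0.8 [np.float64(0.0387), np.float64(0.2549)]
0.69 [np.float64(0.0267), np.float64(0.2444)]
0.57 [np.float64(0.0158), np.float64(0.2326)]
0.46 [np.float64(0.0062), np.float64(0.2198)]
0.34 [np.float64(-0.0019), np.float64(0.206)]
0.23 [np.float64(-0.0087), np.float64(0.1915)]
0.12 [np.float64(-0.0141), np.float64(0.1764)]
0.0 [-0.02, np.float64(0.161)]
```

Contact is where predicted. Now I push along the arc.

>>> apply_moves(
  commands=[
    [0.35, 0, 0.2, 0],
    [0.35, 0, 0.25, 0],
    [0.35, 0, 0.3, 0],
    [0.35, 0, 0.3, 0],
    [0.33, 0, 0.3, 0],
  ],
)

```text
clock: 4.0
eef_pos: [0.5916, -0.1137, 0.26]
tool_rot: [0.131, 0.991, -0.0, 0.002]
ft_force: [0.4, -0.6, 2.9]
grip_width: -0.0002
grasp_force: 1.4
```

>>> apply_moves(
  commands=[
    [0.32, 0, 0.3, 0],
    [0.3, 0, 0.3, 0],
    [0.3, 0, 0.3, 0],
    [0.28, 0, 0.3, 0],
    [0.28, 0, 0.3, 0],
  ],
)

```text
clock: 4.42
eef_pos: [0.5632, -0.1062, 0.2295]
tool_rot: [0.131, 0.991, -0.0, 0.002]
ft_force: [2.4, -0.5, 1.1]
grip_width: -0.0001
grasp_force: 1.0
```

```bash
python3 -c "
from h import *;st()"
```

```text
t 4.4167 tcp in centrifuge [0.0167 0.004  0.2295] tip z 0.2075 heading 164.96871181337545 F [ 2.4 -0.5  1.1] -5.82603049472199e-05
```

>>> apply_moves(
  commands=[
    [0.25, 0, 0.35, 0],
    [0.22, 0, 0.35, 0],
    [0.22, 0, 0.35, 0],
    [0.2, 0, 0.35, 0],
    [0.2, 0, 0.35, 0],
  ],
)

```text
clock: 4.83
eef_pos: [0.5421, -0.1004, 0.1939]
tool_rot: [0.131, 0.991, -0.0, 0.002]
ft_force: [1.5, 0.2, 0.8]
grip_width: -0.0002
grasp_force: 0.9
```

>>> apply_moves(
  commands=[
    [0.15, 0, 0.35, 0],
    [0.15, 0, 0.35, 0],
    [0.15, 0, 0.35, 0],
    [0.1, 0, 0.3, 0],
    [0.1, 0, 0.2, 0],
  ],
)

```text
clock: 5.25
eef_pos: [0.5284, -0.0968, 0.1612]
tool_rot: [0.131, 0.991, 0.0, -0.001]
ft_force: [0.7, -0.9, 1.2]
grip_width: 0.0002
grasp_force: 0.8
```

```bash
python3 -c "
from h import *;st()"
```

```text
t 5.25 tcp in centrifuge [-0.0194  0.0041  0.1612] tip z 0.1392 heading 164.97652630020758 F [ 0.7 -0.9  1.2] 0.00020234119610301182
```

>>> apply_moves(
  commands=[
    [0, 0, 0.05, 0],
    [0, 0, 0.05, 0],
    [0, 0, 0.05, 0],
    [0, 0, 0, 0],
    [0, 0, 0, 0],
  ],
)

```text
clock: 5.67
eef_pos: [0.5283, -0.0968, 0.161]
tool_rot: [0.131, 0.991, 0.0, -0.0]
ft_force: [-5.2, 0.9, 13.7]
grip_width: 0.0001
grasp_force: 6.2
```

The lid is on its stop: 14 N with no further travel. Now I lift and move over the start key.

>>> apply_moves(
  commands=[
    [0, 0, -0.5, 0],
    [0, 0, -0.8, 0],
    [0, 0, -0.8, 0],
    [0.8, -0.66, 0, 0],
    [0.8, -0.66, 0, 0],
  ],
)

```text
clock: 6.08
eef_pos: [0.4918, -0.1141, 0.2021]
tool_rot: [0.13, 0.992, -0.0, 0.001]
ft_force: [-0.9, -0.5, 0.3]
grip_width: -0.0001
grasp_force: 0.0
```

>>> apply_moves(
  commands=[
    [0.8, -0.66, 0, 0],
    [0.8, -0.66, 0, 0],
    [0.75, -0.66, 0, 0],
    [0, 0, 0, 0],
    [0, 0, 0, 0],
  ],
)

```text
clock: 6.5
eef_pos: [0.4348, -0.1405, 0.2013]
tool_rot: [0.131, 0.991, 0.0, -0.0]
ft_force: [0.8, 0.9, -0.0]
grip_width: -0.0001
grasp_force: 0.0
```

```bash
python3 - <<'E'
from h import *;st()
from workcell import bot
import cv2
a=bot.camera('scene')['image'][180:330,190:350]
b=bot.camera('wrist')['image']
cv2.imwrite('pics/b.png',np.hstack([cv2.resize(a,(320,300)),cv2.resize(b,(480,300))]))
E
```

```text
t 6.5 tcp in centrifuge [-0.0984 -0.0623  0.2013] tip z 0.1793 heading 164.89018869411152 F [ 0.8  0.9 -0. ] -8.192197308773894e-05
```

View pics/b.png

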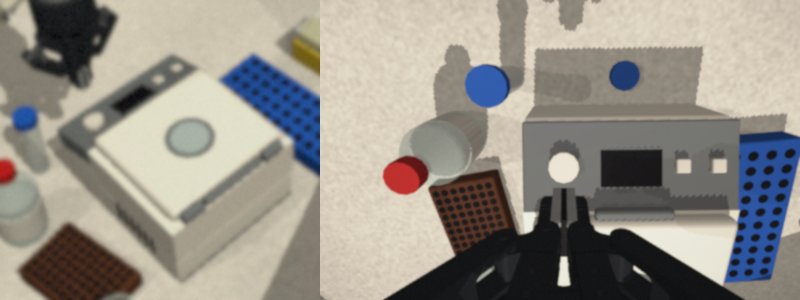

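The lid is flush and the machine has not moved. The key, at wrist pixel (324,224), lies in line with the fingers. A quick check of its position:

```bash
python3 - <<'E'
from h import *
from workcell import bot
import cv2
w=bot.camera('wrist');g=w['image'].min(2);m=(g>170).astype('uint8')
n,l,s,c=cv2.connectedComponentsWithStats(m)
i=l[224,324];print(i,s[i],c[i],g[224,324])
for p in(c[i],(324,224)):print(RC.inv().apply(plane(w,*p,.116)-OC))
E
```

```text
3 [ 304  203   41   41 1252] [323.97763578 222.89536741] 215
[-0.0924974  -0.06235529  0.116     ]
[-0.09170526 -0.06234233  0.116     ]
```

>>> apply_moves(
  commands=[
    [0, 0, 0.5, 0],
    [0, 0, 0.8, 0],
    [0, 0, 0.8, 0],
    [0, 0, 0.5, 0],
    [0, 0, 0, 0],
  ],
)

```text
clock: 7.07
eef_pos: [0.4347, -0.1393, 0.147]
tool_rot: [0.13, 0.991, 0.0, -0.002]
ft_force: [-0.4, 0.3, -0.2]
grip_width: -0.0004
grasp_force: 0.0
```

The key is confirmed, and the tip is about 7 mm above it. Pressing.

>>> apply_moves(
  commands=[
    [0, 0, 0.2, 0],
    [0, 0, 0.15, 0],
    [0, 0, 0.1, 0],
    [0, 0, 0.1, 0],
    [0, 0, 0, 0],
  ],
)

```text
clock: 7.48
eef_pos: [0.4361, -0.1404, 0.1386]
tool_rot: [0.131, 0.991, -0.0, 0.001]
ft_force: [-0.1, -0.3, 1.8]
grip_width: -0.0002
grasp_force: 0.6
```

>>> apply_moves(
  commands=[
    [0, 0, 0.05, 0],
    [0, 0, 0.05, 0],
    [0, 0, 0.05, 0],
    [0, 0, 0, 0],
    [0, 0, 0, 0],
  ],
)

```text
clock: 7.9
eef_pos: [0.4364, -0.1405, 0.1359]
tool_rot: [0.131, 0.991, -0.0, 0.001]
ft_force: [2.0, 0.3, 4.5]
grip_width: 0.0004
grasp_force: 1.6
```

>>> apply_moves(
  commands=[
    [0, 0, 0.05, 0],
    [0, 0, 0.05, 0],
    [0, 0, 0.05, 0],
    [0, 0, 0, 0],
    [0, 0, 0, 0],
  ],
)

```text
clock: 8.32
eef_pos: [0.4365, -0.1406, 0.1337]
tool_rot: [0.131, 0.991, -0.0, 0.001]
ft_force: [0.1, 0.5, 10.8]
grip_width: -0.0
grasp_force: 5.4
```

>>> apply_moves(
  commands=[
    [0, 0, 0.05, 0],
    [0, 0, 0.03, 0],
    [0, 0, 0, 0],
    [0, 0, 0, 0],
    [0, 0, 0, 0],
  ],
)

```text
clock: 8.73
eef_pos: [0.4367, -0.1406, 0.1333]
tool_rot: [0.131, 0.991, -0.0, 0.002]
ft_force: [-2.6, 1.3, 19.1]
grip_width: 0.0004
grasp_force: 9.8
```

The key is on its hard stop: 19 N with no further travel. I retreat.

>>> apply_moves(
  commands=[
    [0, 0, -0.3, 0],
    [0, 0, -0.6, 0],
    [0, 0, -1, 0],
    [0, 0, -1, 0],
    [0, 0, -1, 0],
  ],
)

```text
clock: 9.15
eef_pos: [0.4339, -0.1399, 0.2082]
tool_rot: [0.131, 0.991, 0.0, -0.002]
ft_force: [0.8, 0.5, -0.1]
grip_width: 0.0001
grasp_force: 0.0
```

>>> apply_moves(
  commands=[
    [0, 0, -1, 0],
    [0, 0, -1, 0],
    [0, 0, -0.5, 0],
    [0, 0, 0, 0],
    [0, 0, 0, 0],
  ],
)

```text
clock: 9.57
eef_pos: [0.4349, -0.1402, 0.2579]
tool_rot: [0.131, 0.991, 0.0, -0.001]
ft_force: [-0.9, -0.3, -0.3]
grip_width: -0.0001
grasp_force: 0.0
```

```bash
python3 - <<'E'
from h import *;st()
from workcell import bot
import cv2
b=bot.camera('wrist')['image'];a=bot.camera('scene')['image'][180:370,180:400]
cv2.imwrite('pics/c.png',np.hstack([cv2.resize(a,(347,300)),cv2.resize(b,(450,300))]))
E
```

```text
t 9.5667 tcp in centrifuge [-0.0984 -0.062   0.2579] tip z 0.2359 heading 164.9652729060429 F [-0.9 -0.3 -0.3] -7.811106578668563e-05
```

View pics/c.png

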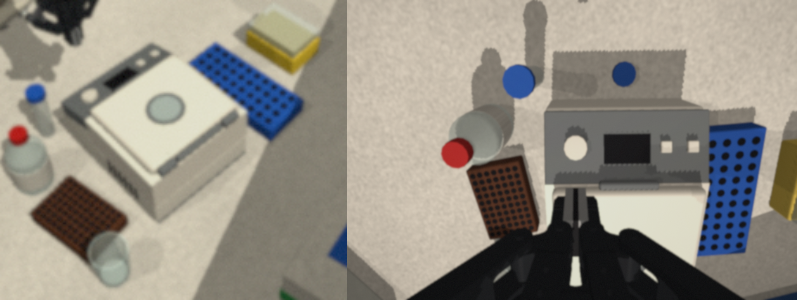

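The lid is shut, the key at (575,147) is back out, everything is standing in place and the arm is clear.

```bash
python3 -c "
from workcell import bot
print(bot.job_done())"
```

```text
the job is handed in; nothing more can be done
None
```

I pushed the lid fully shut, pressed the start key to its hard stop and let it spring back, and moved the arm clear; the last pictures show nothing disturbed, and the job is handed in (no verdict was returned).

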